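# Pack the good lens cells and lock the case

## Robot

A 6-joint arm with a two-finger parallel gripper is mounted at the origin on the work surface. World frame = base frame: x ahead of the robot, y to its left, z up, the work surface at z = 0. Lengths are in m, angles in rad, forces in N, time in s.
With the tool pointing down it reaches from about 0.275 to 0.75 m from the base axis. Payload 10.2 kg.
Tool frame: the origin (TCP) lies at the very end of the fingers, on their centre line; the grasp point (between the pads) lies 19 mm behind it; z points along the fingers, y is the line along which they close (so a half turn about z gives the same grasp; the last joint's range is limited). The gripper opens to 88 mm and grips with 3 to 60 N. Pads are 18 mm wide; open, the fingers measure 123 mm over their backs; the gripper's body (75 mm by 187 mm) begins 45 mm behind the grasp point.
Start: joints at [-1.492, 0.313, 1.498, -0, 1.331, -0.223], TCP at [0.156, -0.501, 0.239] pointing down, gripper open.
Joint ranges: [-2.94, 2.94], [-0.97, 2.17], [0.19, 2.56], [-1.23, 4.37], [0.02, 3.11], [-2.88, 2.88]. Speed limits (rad/s): [2.39, 2.39, 3.01, 3.14, 3.14, 3.14].

## Interface

Orientations are given as a unit quaternion [x, y, z, w].
In Python, from station import env, imaging, job_done gives the robot as it stands. The module is installed in compiled form; this text tells all that it offers.
- The arm moves only by the tool arm_command, never from a script. Its argument "plan" is a list of rows, each an object of numbers: "tx", "ty", "tz": the shift along the world's x, y, z in m; "turn": the turn about the world's z in degrees; "fingers": the finger opening in m, from 0 to 0.0881. A call has 1 to 20 rows; each row shifts and turns the commanded pose from where the row before left it; what a row does not reach is not made up. A row lasts 1/8 s, in which the tool goes at most 62.5 mm and 10.7 degrees, less where a joint would pass 70% of its speed; a pose out of reach is approached as far as the arm can. A call with a gripper value outside its range is refused whole. The fingers move at their own pace and stop on an object; "squeeze" is the grip in N (left out, the last holds). Time passes only in rows, so rows that do not move let the fingers close. It gives the time, the measured TCP pose, the force, the opening and the grip force at its end, in the units of the state.
- env.get_state(): the state, without advancing time (a new reading comes with each control period).
- imaging.snapshot(name): name is "side" or "top"; returns a dict with "image" (420x560x3 uint8, red, green, blue), "range_z" (420x560 float32, m along the optical axis (not along the pixel's ray), 0 where there is no reading), "fov_y" (degrees; the focal length in pixels is half the picture's height over the tangent of half this angle, whatever the lens; pixels are square), "cx", "cy" (the principal point, pixels), "extrinsics" (4x4, takes a point from world to camera coordinates). Camera axes: x right, y down, z forward; pixel columns grow to the right and rows downward; lengths in m; the calibration is good to about 2 mm. A picture is of the moment at which its call begins.
- job_done(): hands the job in; it is judged then, once.
The state is a dict: "time_s": time; "qpos": joint angles; "dq": joint speeds; "effort": joint torques, N m; "position": TCP position; "ee_rot": TCP orientation; "force": force on the tool from outside, world axes, zero at the start; "moment": the same for the moment, N m; "finger_gap": finger opening in m; "gripper_force": force on a finger pad.
Only numpy, scipy, OpenCV 4.12 (cv2) and the standard library are available. Lean on these libraries where they do the work, as an engineer would, in place of code of your own. Each camera call takes 0.05 s, during which the arm holds its last target. There are 200 camera calls.

## Task

Pack the good lens cells: turn the case's lock collar to its open (green) mark, then fold the clear cover up and back to 100 degrees, a little past upright, and leave it there while you stand every bare-aluminium lens cell from the mat upright on a seat of its own in the case, centred on the round pad. Then fold the cover gently down until it is fully shut and turn the collar home to its locked (red) mark. Never move the cover while the collar is locked or lock it while the cover is up, do not pick up the red rejected cell, and leave the solvent bottle and the loupe where they are.

Things in the scene. Friction and masses are not known exactly. Their poses are not given: they have to be found in the camera images.
- cell_a: loose lens cell, bare aluminium with a greenish lens in its top: round base flange 66 mm across and 9 mm thick, above it a plain barrel 26 mm across up to 36 mm height; 0.12 kg; origin at the centre of its underside, z along its axis. May be absent
- cell_b: loose lens cell, bare aluminium with a greenish lens in its top: round base flange 66 mm across and 9 mm thick, above it a plain barrel 26 mm across up to 36 mm height; 0.12 kg; origin at the centre of its underside, z along its axis. May be absent
- cell_c: loose lens cell, bare aluminium with a greenish lens in its top: round base flange 66 mm across and 9 mm thick, above it a plain barrel 26 mm across up to 36 mm height; 0.12 kg; origin at the centre of its underside, z along its axis. May be absent
- cell_d: loose lens cell, bare aluminium with a greenish lens in its top: round base flange 66 mm across and 9 mm thick, above it a plain barrel 26 mm across up to 36 mm height; 0.12 kg; origin at the centre of its underside, z along its axis. May be absent
- reject: rejected lens cell, the same shape as the others but its barrel is red; stays on the mat; origin at the centre of its underside
- case: fixed open case, blue, outside 178 (x) by 220 (y) by 46 mm high, walls and floor 6 mm; origin at the centre of its underside on the bench; its x points from the handle side to the cover's hinge, its y to its left, away from the lock collar
- seat0 (a point): centre of a seat for one cell: a dark round pad with a white rim, 71 mm across, flat on the case floor, 6 mm above the bench; at x -47, y 40 mm in the case's frame
- seat1 (a point): centre of a seat for one cell: a dark round pad with a white rim, 71 mm across, flat on the case floor, 6 mm above the bench; at x -47, y -40 mm in the case's frame
- seat2 (a point): centre of a seat for one cell: a dark round pad with a white rim, 71 mm across, flat on the case floor, 6 mm above the bench; at x 26, y 40 mm in the case's frame
- seat3 (a point): centre of a seat for one cell: a dark round pad with a white rim, 71 mm across, flat on the case floor, 6 mm above the bench; at x 26, y -40 mm in the case's frame
- cover (a joint): angle of the stiff clear cover (178 by 220 by 5 mm, aluminium edges) about its hinge along the far top edge of the case: 0 shut flat on the case, 1.57 upright, 1.745 is 100 degrees, goes on to 2.2; it stays where it is left (about 3 N at the handle to move it)
- cover_handle (a point): middle of the cover's handle: an orange round bar 10 mm thick, parallel to the hinge and 40 mm beyond the cover's free edge, held by two black arms 92 mm apart with nothing above, below or between them; 218 mm from the hinge; 50 mm above the bench when shut
- cover_hinge (a point): middle of the cover's hinge axis, 48 mm above the bench; the axis is the case's y
- collar (a joint): angle of the lock collar about its upright axis: 0 is open (orange arm over the green mark, clear of the cover), 1.3 is locked (arm over the red mark and over the cover's edge); both are end stops; grows clockwise seen from above
- collar_grip (a point): point on the axis of the lock collar at a good height to grip, 86 mm above the bench: a dark knurled round collar 44 mm across whose top is 94 mm above the bench, on a post at the case's right side (x -30, y -150 mm in the case's frame); its orange arm (12 mm wide, 68 mm long from the axis) lies at 55 to 61 mm height, and the shut cover's top at 53 mm
- solvent: white solvent bottle with a blue cap, 52 mm across, 130 mm high, a bystander; origin at the centre of its underside
- loupe: black loupe, 46 mm across, 40 mm high, a bystander; origin at the centre of its underside
- mat: flat blue mat with a white border, 230 by 310 mm, on which the cells start; origin at its centre
Things that resemble listed ones, but are neither listed nor needed, are in the scene too. Leave any pink or yellow look-alike of the cell_a alone.

How it is judged:
On the way, in this order (a step that is already met when the one before it is completed fails the run):
1. the lock collar is turned to its open mark (value of joint collar below 0.15 rad and value of joint cover below 0.12 rad), for 0.2 s.
2. the cover stands at 100 degrees (plus or minus 8) with the handle released (value of joint cover between 1.605 and 1.885 rad and contact force between the fingers and cover below 0.1 N), for 0.3 s.
3. every good cell stands on a seat, the cover still at 100 degrees ((distance between cell_a and seat0 below 0.012 m or distance between cell_a and seat1 below 0.012 m or distance between cell_a and seat2 below 0.012 m or distance between cell_a and seat3 below 0.012 m) and angle between each of cell_a, cell_b, cell_c, cell_d's own z axis and vertical below 0.15 rad and linear speed of each of cell_a, cell_b, cell_c, cell_d below 0.05 m/s and (distance between cell_b and seat0 below 0.012 m or distance between cell_b and seat1 below 0.012 m or distance between cell_b and seat2 below 0.012 m or distance between cell_b and seat3 below 0.012 m) and (distance between cell_c and seat0 below 0.012 m or distance between cell_c and seat1 below 0.012 m or distance between cell_c and seat2 below 0.012 m or distance between cell_c and seat3 below 0.012 m) and (distance between cell_d and seat0 below 0.012 m or distance between cell_d and seat1 below 0.012 m or distance between cell_d and seat2 below 0.012 m or distance between cell_d and seat3 below 0.012 m) and value of joint cover between 1.605 and 1.885 rad), for 0.3 s.
4. the cover is folded shut (value of joint cover below 0.05 rad), for 0.2 s.
5. the collar is locked (value of joint collar above 1.18 rad and value of joint cover below 0.05 rad), for 0.2 s.
At the end, for the whole second after the job is handed in: cover shut (under 0.05 rad), collar at its locked mark (1.18 rad or more), every good cell upright (within 0.15 rad) and at rest within 12 mm of the centre of a seat, the red cell not in the case, nothing touched by the robot (all of step 5 and (distance between cell_a and seat0 below 0.012 m or distance between cell_a and seat1 below 0.012 m or distance between cell_a and seat2 below 0.012 m or distance between cell_a and seat3 below 0.012 m) and angle between each of cell_a, cell_b, cell_c, cell_d's own z axis and vertical below 0.15 rad and linear speed of each of cell_a, cell_b, cell_c, cell_d below 0.05 m/s and (distance between cell_b and seat0 below 0.012 m or distance between cell_b and seat1 below 0.012 m or distance between cell_b and seat2 below 0.012 m or distance between cell_b and seat3 below 0.012 m) and (distance between cell_c and seat0 below 0.012 m or distance between cell_c and seat1 below 0.012 m or distance between cell_c and seat2 below 0.012 m or distance between cell_c and seat3 below 0.012 m) and (distance between cell_d and seat0 below 0.012 m or distance between cell_d and seat1 below 0.012 m or distance between cell_d and seat2 below 0.012 m or distance between cell_d and seat3 below 0.012 m) and horizontal distance between reject and case above 0.12 m).
It fails at once if the cover is raised while the collar is not open (value of joint cover above 0.12 rad and value of joint collar above 0.35 rad).
It fails at once if the cover is slammed (faster than 2.5 rad/s downward) (velocity of joint cover below -2.5 rad/s).
It fails at once if the rejected cell is picked up (height (world z) of reject above 0.04 m).
It fails at once if the solvent bottle is disturbed (distance of solvent from where it was at the start of the episode above 0.04 m).
It fails at once if the loupe is disturbed (distance of loupe from where it was at the start of the episode above 0.04 m).
Of cell_a, cell_b, cell_c, cell_d only 2 to 4 are there at a start; the rules pass over those that are not, and their reading is None.
At some moment in a run one of cell_a, cell_b, cell_c, cell_d may be knocked a few centimetres aside while the robot is not near it.
Once in a run the grip may slacken for a moment while it holds something.
It also fails if it takes over 210 s, if anything falls off the work surface, if the arm or the gripper's body presses on something with over 40 N, if the wrist force passes 120 N, or if a joint passes its speed limit or range.

## Working session

There is one attempt and no reset: what is moved stays moved. The work goes in short steps, Python scripts to look and compute and a tool call to move; the robot and the scene stay as the last step left them, time stands still between calls to the robot, and variables do not carry over. Pictures are saved under pics/ and viewed, at most 14 in all, crops included, and the job is handed in when it is done.

Besides the shell and the picture viewer there is one more tool, called after "Request:" in YAML: its name, and indented under it one key for each argument. arm_command: Moves the arm, as the interface text tells. Its arguments: {"type":"object","properties":{"plan":{"type":"array","items":{"type":"object","properties":{"tx":{"type":"number"},"ty":{"type":"number"},"tz":{"type":"number"},"turn":{"type":"number"},"fingers":{"type":"number"}}}},"squeeze":{"type":"number"}},"required":["plan"]}

```bash
mkdir -p pics; cat > h.py <<'E'
import numpy as np, cv2
from station import env, imaging
def snap(n):
    s=imaging.snapshot(n); h=s["image"].shape[0]
    s["f"]=h/2/np.tan(np.radians(s["fov_y"])/2); s["E"]=np.array(s["extrinsics"]); return s
def save(s,name,box=None,scale=1):
    im=s["image"][:,:,::-1]
    if box: im=im[box[1]:box[3],box[0]:box[2]]
    if scale!=1: im=cv2.resize(im,None,fx=scale,fy=scale)
    cv2.imwrite("pics/"+name+".png",im)
def ray(s,u,v,z):
    R=s["E"][:3,:3];t=s["E"][:3,3]; c=-R.T@t
    d=R.T@np.array([(u-s["cx"])/s["f"],(v-s["cy"])/s["f"],1.]); return c+d*(z-c[2])/d[2]
def cloud(s):
    v,u=np.mgrid[:420,:560]; Z=s["range_z"]
    P=np.stack([(u-s["cx"])/s["f"]*Z,(v-s["cy"])/s["f"]*Z,Z],-1)
    R=s["E"][:3,:3];t=s["E"][:3,3]; W=(P-t)@R; W[Z==0]=np.nan; return W
E
python3 - <<'E'
from h import *
for n in("top","side"):
    s=snap(n); save(s,n+"0",scale=1.4); print(n,s["f"],s["cx"],s["cy"],s["E"].round(3).tolist())
print(env.get_state())
E
```

```text
top 489.0411684044476 283.5290584367635 210.37597464529668 [[-0.014, -1.0, -0.019, -0.016], [-0.995, 0.015, -0.1, 0.617], [0.1, 0.018, -0.995, 0.998], [0.0, 0.0, 0.0, 1.0]]
side 471.66972390583834 282.95938769268 215.10753639309368 [[-0.979, -0.202, -0.025, 0.571], [-0.087, 0.525, -0.847, 0.146], [0.184, -0.827, -0.531, 1.074], [0.0, 0.0, 0.0, 1.0]]
{'time_s': 0.1, 'qpos': array([-1.49239985e+00,  3.13391555e-01,  1.49831862e+00,  7.94316807e-06,
        1.33102061e+00, -2.23423204e-01]), 'dq': array([ 0.00140818, -0.00280907, -0.00193186,  0.00083475,  0.00027834,
       -0.000222  ]), 'effort': array([ 2.14562708e-03, -4.02813113e+01, -2.52643007e+01,  6.94862916e-02,
        3.42398998e-02, -4.92561571e-05]), 'position': array([ 0.15602225, -0.50106017,  0.23823557]), 'ee_rot': array([ 9.88634686e-01,  1.50336734e-01,  4.50763115e-05, -5.67295011e-04]), 'force': array([0.08428393, 0.59104487, 1.02126163]), 'moment': array([-0.03866111, -0.03010225,  0.01677059]), 'gripper_force': 0.0, 'finger_gap': 0.08828091047718296}
```

View pics/top0.png

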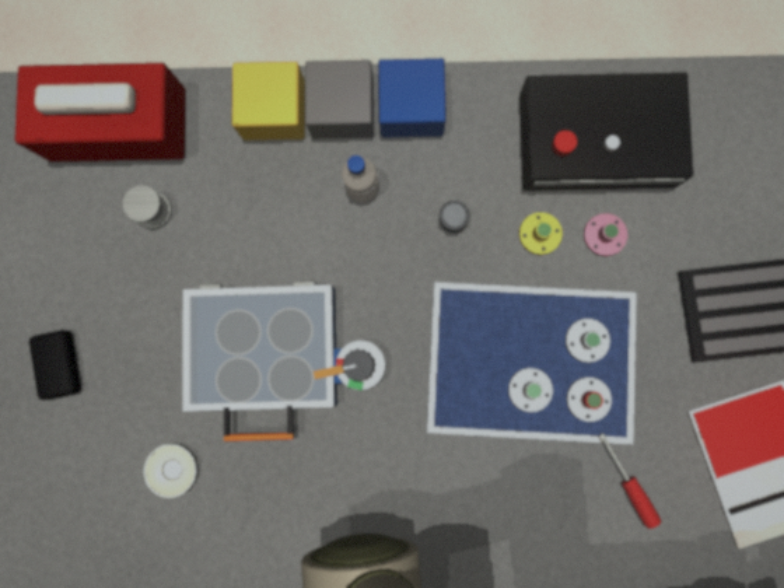

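View pics/side0.png

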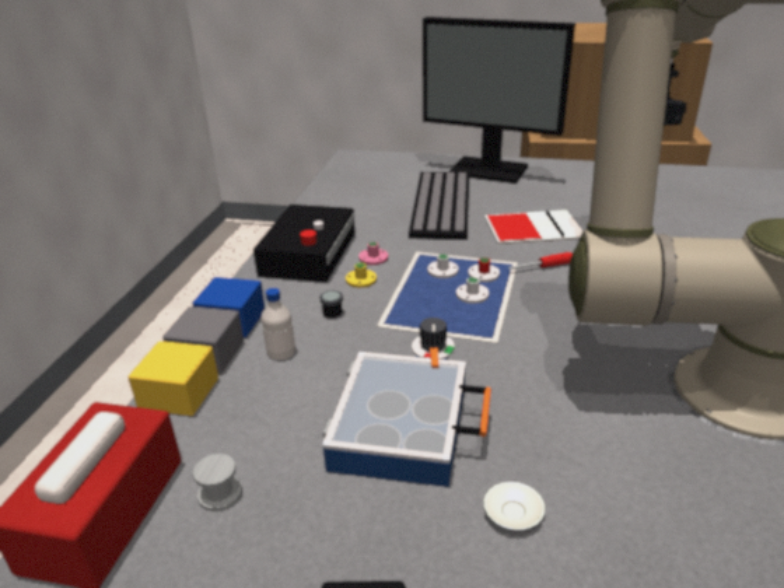

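Both views show the same layout (pixels in the 1.4x pictures):
- **Top:** case at about (258,348), collar at (360,365) with its arm over the red mark and the cover edge, orange handle at (258,437).
- **Could be taken for a good cell (top):** aluminium cells at (588,340) and (530,390), red-barrelled reject at (590,398), yellow look-alike at (541,232), pink look-alike at (606,234), grey-white spool at (145,205), and the dish at (170,470).
- **Choice:** the two aluminium cells on the mat, (588,340) and (530,390).

I'll check these in a close crop.

```bash
cat > m.py <<'E'
from h import *
s=snap("top"); W=cloud(s); im=s["image"]; hsv=cv2.cvtColor(im,cv2.COLOR_RGB2HSV)
def comps(mask,box,amin=20):
    m=np.zeros(mask.shape,np.uint8);x0,y0,x1,y1=box;m[y0:y1,x0:x1]=mask[y0:y1,x0:x1]
    return [c for c in cv2.findContours(m,cv2.RETR_EXTERNAL,cv2.CHAIN_APPROX_NONE)[0] if cv2.contourArea(c)>amin]
E
python3 - <<'E'
from m import *
save(s,"crop1",(290,130,480,330),3)
H,S,V=[hsv[...,i].astype(int) for i in range(3)]
# mat cells: flange bright low sat
for c in comps((S<70)&(V>120),(325,220,440,308),100):
    (u,v),r=cv2.minEnclosingCircle(c); el=cv2.fitEllipse(c); print("flange",(u,v),r,el[0],el[1],ray(s,*el[0],.009).round(4))
for c in comps((H>40)&(H<85)&(S>50),(325,220,440,308),15):
    M=cv2.moments(c);u,v=M['m10']/M['m00'],M['m01']/M['m00'];print("lens",u,v,cv2.contourArea(c),ray(s,u,v,.036).round(4),W[int(v),int(u)].round(4))
for c in comps((H>3)&(H<20)&(S>120),(100,200,300,330),20):
    r=cv2.minAreaRect(c);print("orange",r,ray(s,*r[0],.05).round(4),ray(s,*r[0],.061).round(4))
# case: points by height
z=W[...,2]; m=(z>.045)&(z<.065)&(np.mgrid[:420,:560][1]<242)&(np.mgrid[:420,:560][0]>195)&(np.mgrid[:420,:560][0]<300)
m=cv2.morphologyEx(m.astype(np.uint8),cv2.MORPH_OPEN,np.ones((9,9)))>0
for c in comps(m,(100,180,300,330),1000):
    r=cv2.minAreaRect(c); b=cv2.boxPoints(r); print("cover",r); print(ray(s,*r[0],.053)); print(np.array([ray(s,*p,.053) for p in b]).round(4))
m=(z>.085)&(z<.105)
for c in comps(m,(230,230,290,290),50):
    (u,v),r=cv2.minEnclosingCircle(c);print("collar",u,v,r,ray(s,u,v,.094).round(4), np.nanmedian(W[m&(np.mgrid[:420,:560][1]<290)&(np.mgrid[:420,:560][1]>230)&(np.mgrid[:420,:560][0]>230)],0))
E
```

```text
flange (420.84356689453125, 285.1005554199219) 16.64446258544922 (420.8983459472656, 284.9975280761719) (31.752445220947266, 32.646419525146484) [ 0.4566 -0.3118  0.009 ]
flange (378.6283874511719, 278.2567443847656) 16.6345272064209 (378.8569030761719, 278.2185363769531) (31.826324462890625, 32.44477081298828) [ 0.4719 -0.2242  0.009 ]
flange (420.1451721191406, 242.40322875976562) 16.659574508666992 (419.9120178222656, 242.6495361328125) (31.131912231445312, 32.48448944091797) [ 0.5456 -0.3134  0.009 ]
lens 424.1333333333333 285.4375 40.0 [ 0.4571 -0.3115  0.036 ] [ 0.4582 -0.3104  0.0392]
lens 380.95348837209303 278.56976744186045 43.0 [ 0.4722 -0.2238  0.036 ] [ 0.4734 -0.2218  0.0365]
lens 423.11372549019603 242.36862745098037 42.5 [ 0.5453 -0.3131  0.036 ] [ 0.5459 -0.3122  0.0387]
orange ((184.4636993408203, 311.5198669433594), (4.700480937957764, 49.07746124267578), 87.87889862060547) [0.4116 0.1782 0.05  ] [0.4128 0.1758 0.061 ]
orange ((234.8000030517578, 264.8999938964844), (5.375871658325195, 20.55480194091797), 71.56504821777344) [0.5043 0.0755 0.05  ] [0.5044 0.0742 0.061 ]
cover ((183.47323608398438, 246.8268585205078), (90.07811737060547, 107.57801818847656), 88.33971405029297)
[0.54259146 0.18047327 0.053     ]
[[0.6341 0.2957 0.053 ]
 [0.6371 0.0723 0.053 ]
 [0.4531 0.0677 0.053 ]
 [0.4495 0.287  0.053 ]]
collar 255.59646606445312 260.3746032714844 11.709919929504395 [0.513  0.0295 0.094 ] [0.51339722 0.02912232 0.09410747]
```

View pics/crop1.png

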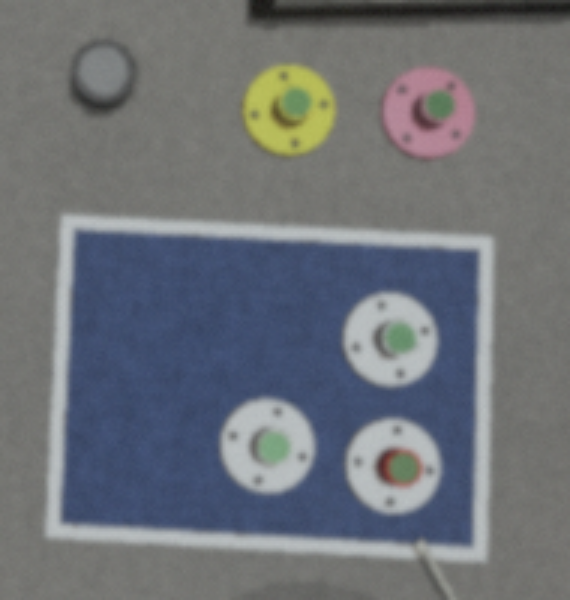

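The crop confirms it: bare-aluminium cells at crop (268,446) and (390,338). The reject has a red barrel at (394,466). The yellow and pink look-alikes are off the mat. Next I'll go to the collar.

Request:
arm_command:
  plan:
    - {"tx": 0.021,"ty": 0.0312,"fingers": 0.088}
    - {"tx": 0.021,"ty": 0.0312}
    - {"tx": 0.021,"ty": 0.0312}
    - {"tx": 0.021,"ty": 0.0312}
    - {"tx": 0.021,"ty": 0.0312}
    - {"tx": 0.021,"ty": 0.0312}
    - {"tx": 0.021,"ty": 0.0312}
    - {"tx": 0.021,"ty": 0.0312}
    - {"tx": 0.021,"ty": 0.0312}
    - {"tx": 0.021,"ty": 0.0312}
    - {"tx": 0.021,"ty": 0.0312}
    - {"tx": 0.021,"ty": 0.0312}
    - {"tx": 0.021,"ty": 0.0312}
    - {"tx": 0.021,"ty": 0.0312}
    - {"tx": 0.021,"ty": 0.0312}
    - {"tx": 0.021,"ty": 0.0312}
    - {"tx": 0.021,"ty": 0.0312}
    - {}
    - {}
    - {}
  squeeze: 30

```text
invalid input
```

Request:
arm_command:
  plan:
    - {"tx": 0.042,"ty": 0.0624,"tz": 0,"turn": 0,"fingers": 0.088}
  squeeze: 30

```text
time_s: 0.28
position: [0.1901, -0.4502, 0.2378]
ee_rot: [0.989, 0.148, -0.0, -0.0]
force: [1.4, 0.7, 0.6]
finger_gap: 0.0877
gripper_force: 0.0
```

Request:
arm_command:
  plan:
    - {"tx": 0.023,"ty": 0.034}
    - {"tx": 0.023,"ty": 0.034}
    - {"tx": 0.023,"ty": 0.034}
    - {"tx": 0.023,"ty": 0.034}
    - {"tx": 0.023,"ty": 0.034}
    - {"tx": 0.023,"ty": 0.034}
    - {"tx": 0.023,"ty": 0.034}
    - {"tx": 0.023,"ty": 0.034}
    - {"tx": 0.023,"ty": 0.034}
    - {"tx": 0.023,"ty": 0.034}
    - {"tx": 0.023,"ty": 0.034}
    - {"tx": 0.023,"ty": 0.034}
    - {"tx": 0.023,"ty": 0.034}
    - {"tx": 0.023,"ty": 0.034}
    - {"tx": 0,"turn": 0}
    - {"tx": 0}

```text
invalid input
```

Request:
arm_command:
  plan:
    - {"tx": 0.046,"ty": 0.068,"tz": 0,"turn": 0,"fingers": 0.088}
    - {"tx": 0.023,"ty": 0.034,"tz": 0,"turn": 0,"fingers": 0.088}
    - {"tx": 0.023,"ty": 0.034,"tz": 0,"turn": 0,"fingers": 0.088}
    - {"tx": 0.023,"ty": 0.034,"tz": 0,"turn": 0,"fingers": 0.088}
    - {"tx": 0.023,"ty": 0.034,"tz": 0,"turn": 0,"fingers": 0.088}
    - {"tx": 0.023,"ty": 0.034,"tz": 0,"turn": 0,"fingers": 0.088}
    - {"tx": 0.023,"ty": 0.034,"tz": 0,"turn": 0,"fingers": 0.088}
    - {"tx": 0.023,"ty": 0.034,"tz": 0,"turn": 0,"fingers": 0.088}
    - {"tx": 0.023,"ty": 0.034,"tz": 0,"turn": 0,"fingers": 0.088}
    - {"tx": 0.023,"ty": 0.034,"tz": 0,"turn": 0,"fingers": 0.088}
    - {"tx": 0.023,"ty": 0.034,"tz": 0,"turn": 0,"fingers": 0.088}
    - {"tx": 0.023,"ty": 0.034,"tz": 0,"turn": 0,"fingers": 0.088}
    - {"tx": 0,"ty": 0,"tz": 0,"turn": 0,"fingers": 0.088}
    - {"tx": 0,"ty": 0,"tz": 0,"turn": 0,"fingers": 0.088}

```text
time_s: 2.02
position: [0.4786, -0.024, 0.2385]
ee_rot: [0.989, 0.15, -0.0, -0.0]
force: [-0.4, -0.2, 0.1]
finger_gap: 0.0878
gripper_force: 0.0
```

Request:
arm_command:
  plan:
    - {"tx": 0.0344,"ty": 0.0535,"tz": 0,"turn": 0,"fingers": 0.088}
    - {"tx": 0,"ty": 0,"tz": 0,"turn": 0,"fingers": 0.088}
    - {"tx": 0,"ty": 0,"tz": -0.04,"turn": 0,"fingers": 0.088}
    - {"tx": 0,"ty": 0,"tz": -0.04,"turn": 0,"fingers": 0.088}
    - {"tx": 0,"ty": 0,"tz": -0.03,"turn": 0,"fingers": 0.088}
    - {"tx": 0,"ty": 0,"tz": -0.03,"turn": 0,"fingers": 0.088}
    - {"tx": 0,"ty": 0,"tz": -0.03,"turn": 0,"fingers": 0.088}
    - {"tx": 0,"ty": 0,"tz": 0,"turn": 0,"fingers": 0.088}
    - {"tx": 0,"ty": 0,"tz": 0,"turn": 0,"fingers": 0.088}

```text
time_s: 3.15
position: [0.5132, 0.0281, 0.07]
ee_rot: [0.989, 0.15, 0.001, 0.0]
force: [0.8, 0.3, 0.5]
finger_gap: 0.0881
gripper_force: 0.0
```

Request:
arm_command:
  plan:
    - {"tx": 0,"ty": 0,"tz": 0,"turn": 0,"fingers": 0.03}
    - {"tx": 0,"ty": 0,"tz": 0,"turn": 0,"fingers": 0.03}
    - {"tx": 0,"ty": 0,"tz": 0,"turn": 0,"fingers": 0.03}
    - {"tx": 0,"ty": 0,"tz": 0,"turn": 0,"fingers": 0.03}
    - {"tx": 0,"ty": 0,"tz": 0,"turn": 0,"fingers": 0.03}
    - {"tx": 0,"ty": 0,"tz": 0,"turn": 0,"fingers": 0.03}
  squeeze: 30

```text
time_s: 3.9
position: [0.512, 0.0307, 0.0687]
ee_rot: [0.989, 0.15, -0.001, -0.002]
force: [-3.1, 11.9, 5.0]
finger_gap: 0.0434
gripper_force: 30.0
```

Request:
arm_command:
  plan:
    - {"tx": -0.0005,"ty": 0.0015,"tz": 0,"turn": 2,"fingers": 0.03}
    - {"tx": 0,"ty": 0,"tz": 0,"turn": 5,"fingers": 0.03}
    - {"tx": 0,"ty": 0,"tz": 0,"turn": 5,"fingers": 0.03}
    - {"tx": 0,"ty": 0,"tz": 0,"turn": 5,"fingers": 0.03}
    - {"tx": 0,"ty": 0,"tz": 0,"turn": 5,"fingers": 0.03}
    - {"tx": 0,"ty": 0,"tz": 0,"turn": 5,"fingers": 0.03}
    - {"tx": 0,"ty": 0,"tz": 0,"turn": 5,"fingers": 0.03}
    - {"tx": 0,"ty": 0,"tz": 0,"turn": 5,"fingers": 0.03}
    - {"tx": 0,"ty": 0,"tz": 0,"turn": 5,"fingers": 0.03}
    - {"tx": 0,"ty": 0,"tz": 0,"turn": 5,"fingers": 0.03}
    - {"tx": 0,"ty": 0,"tz": 0,"turn": 5,"fingers": 0.03}
    - {"tx": 0,"ty": 0,"tz": 0,"turn": 5,"fingers": 0.03}
    - {"tx": 0,"ty": 0,"tz": 0,"turn": 5,"fingers": 0.03}
    - {"tx": 0,"ty": 0,"tz": 0,"turn": 5,"fingers": 0.03}
    - {"tx": 0,"ty": 0,"tz": 0,"turn": 5,"fingers": 0.03}
    - {"tx": 0,"ty": 0,"tz": 0,"turn": 5,"fingers": 0.03}
    - {"tx": 0,"ty": 0,"tz": 0,"turn": 0,"fingers": 0.03}
    - {"tx": 0,"ty": 0,"tz": 0,"turn": 0,"fingers": 0.03}

```text
time_s: 6.15
position: [0.5134, 0.0296, 0.0687]
ee_rot: [0.68, 0.733, 0.001, 0.001]
force: [6.2, -2.7, -5.4]
finger_gap: 0.0435
gripper_force: 30.0
```

```bash
python3 - <<'E'
from m import *
save(s,"col1",(120,180,320,330),4)
st=env.get_state();print(st["position"],st["ee_rot"],st["moment"],st["qpos"])
E
```

```text
[0.51344171 0.02964108 0.06870528] [6.80476800e-01 7.32767875e-01 6.93730283e-04 1.44378577e-03] [-0.58094814 -1.08280509 -0.46287057] [-1.70235087e-01  4.91993887e-01  1.72865354e+00 -5.23911865e-04
  9.17768821e-01 -2.43885125e-01]
```

View pics/col1.png

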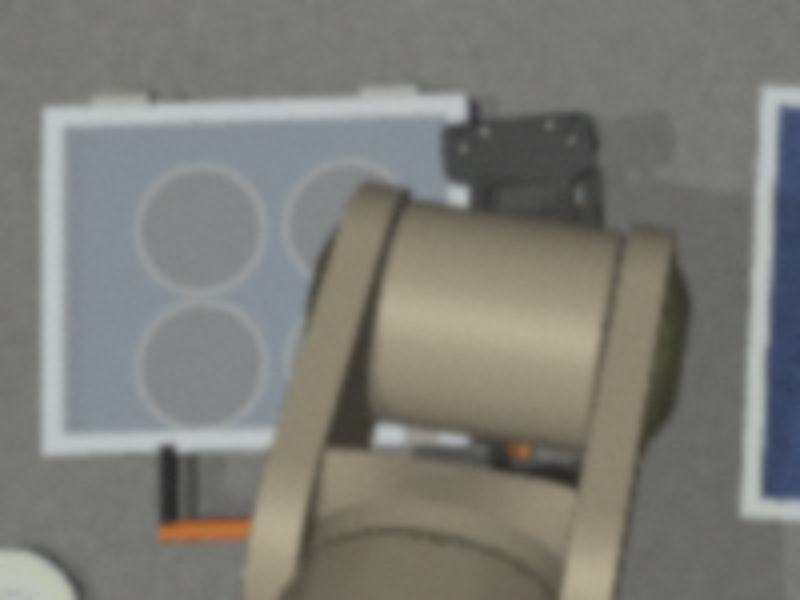

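The orange arm now points toward the robot, at crop (518,452) beside the green mark, so the collar is open. I'll release it and raise the tool.

Request:
arm_command:
  plan:
    - {"tx": 0,"ty": 0,"tz": 0,"turn": 0,"fingers": 0.07}
    - {"tx": 0,"ty": 0,"tz": 0,"turn": 0,"fingers": 0.07}
    - {"tx": 0,"ty": 0,"tz": 0,"turn": 0,"fingers": 0.07}
    - {"tx": 0,"ty": 0,"tz": 0.03,"turn": 0,"fingers": 0.07}
    - {"tx": 0,"ty": 0,"tz": 0.04,"turn": 0,"fingers": 0.07}
    - {"tx": 0,"ty": 0,"tz": 0.04,"turn": 0,"fingers": 0.06}
    - {"tx": -0.025,"ty": 0.03,"tz": 0.03,"turn": 0,"fingers": 0.03}
    - {"tx": -0.025,"ty": 0.04,"tz": 0,"turn": 0,"fingers": 0.024}
    - {"tx": -0.025,"ty": 0.04,"tz": 0,"turn": -1,"fingers": 0.024}
    - {"tx": -0.025,"ty": 0.04,"tz": 0,"turn": -1,"fingers": 0.024}
    - {"tx": 0,"ty": 0,"tz": 0,"turn": -1,"fingers": 0.024}
    - {"tx": 0,"ty": 0,"tz": 0,"turn": 0,"fingers": 0.024}

```text
time_s: 7.7
position: [0.4126, 0.1801, 0.2088]
ee_rot: [0.699, 0.715, 0.0, 0.0]
force: [-0.1, 0.8, -1.2]
finger_gap: 0.0238
gripper_force: 0.0
```

```bash
python3 - <<'E'
from h import *
s=snap("side"); save(s,"side1",(220,200,380,350),4)
hsv=cv2.cvtColor(s["image"],cv2.COLOR_RGB2HSV);H,S,V=[hsv[...,i].astype(int) for i in range(3)]
m=((H>3)&(H<20)&(S>120)).astype(np.uint8);m[:200]=0;m[:,400:]=0;m[:,:220]=0
W=cloud(s)
for c in cv2.findContours(m,cv2.RETR_EXTERNAL,cv2.CHAIN_APPROX_NONE)[0]:
    if cv2.contourArea(c)>15:
        r=cv2.minAreaRect(c);print(r,ray(s,*r[0],.05).round(4),ray(s,*r[0],.058).round(4))
E
```

```text
((346.0393981933594, 294.06964111328125), (6.17461633682251, 34.36030578613281), 7.352379322052002) [0.4116 0.1817 0.05  ] [0.4112 0.1908 0.058 ]
((325.9831237792969, 248.07298278808594), (20.38726234436035, 4.497190475463867), 12.994616508483887) [0.4726 0.0293 0.05  ] [0.4714 0.0402 0.058 ]
```

View pics/side1.png

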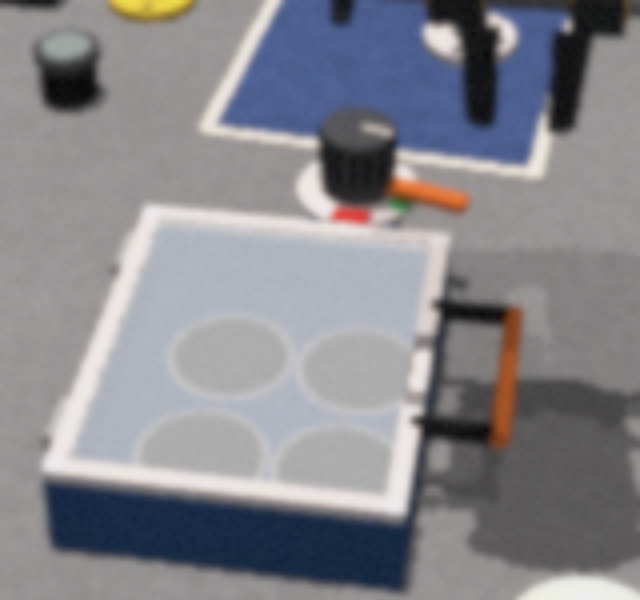

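The collar arm at crop (430,192) lies over the green mark, and the handle bar at (508,376) is level with the cover shut. I'll descend onto the bar.

Request:
arm_command:
  plan:
    - {"tx": -0.001,"ty": -0.001,"tz": -0.04,"turn": 0,"fingers": 0.024}
    - {"tx": 0,"ty": 0,"tz": -0.04,"turn": 0,"fingers": 0.024}
    - {"tx": 0,"ty": 0,"tz": -0.04,"turn": 0,"fingers": 0.024}
    - {"tx": 0,"ty": 0,"tz": -0.03,"turn": 0,"fingers": 0.024}
    - {"tx": 0,"ty": 0,"tz": -0.024,"turn": 0,"fingers": 0.024}
    - {"tx": 0,"ty": 0,"tz": 0,"turn": 0,"fingers": 0.024}
    - {"tx": 0,"ty": 0,"tz": 0,"turn": 0,"fingers": 0.0}
    - {"tx": 0,"ty": 0,"tz": 0,"turn": 0,"fingers": 0.0}
    - {"tx": 0,"ty": 0,"tz": 0,"turn": 0,"fingers": 0.0}
    - {"tx": 0,"ty": 0,"tz": 0,"turn": 0,"fingers": 0.0}
  squeeze: 20

```text
time_s: 9.0
position: [0.4119, 0.1793, 0.0355]
ee_rot: [0.699, 0.715, 0.001, 0.001]
force: [-1.0, -3.5, 6.8]
finger_gap: 0.0092
gripper_force: 20.0
```

```bash
python3 - <<'E'
import numpy as np
p=lambda t:np.array([-.218*np.cos(t),.218*np.sin(t)])
t0=np.arctan2(.002,.218)
A=np.radians(np.arange(0,101,5));P=np.array([p(a) for a in A]);print(np.diff(P,axis=0).round(4).tolist())
E
```

```text
[[0.0008, 0.019], [0.0025, 0.0189], [0.0041, 0.0186], [0.0057, 0.0181], [0.0073, 0.0176], [0.0088, 0.0169], [0.0102, 0.016], [0.0116, 0.0151], [0.0128, 0.014], [0.014, 0.0128], [0.0151, 0.0116], [0.016, 0.0102], [0.0169, 0.0088], [0.0176, 0.0073], [0.0181, 0.0057], [0.0186, 0.0041], [0.0189, 0.0025], [0.019, 0.0008], [0.019, -0.0008], [0.0189, -0.0025]]
```

Request:
arm_command:
  plan:
    - {"tx": 0.0008,"ty": 0,"tz": 0.019,"turn": 0,"fingers": 0.0}
    - {"tx": 0.0025,"ty": 0,"tz": 0.0189,"turn": 0,"fingers": 0.0}
    - {"tx": 0.0041,"ty": 0,"tz": 0.0186,"turn": 0,"fingers": 0.0}
    - {"tx": 0.0057,"ty": 0,"tz": 0.0181,"turn": 0,"fingers": 0.0}
    - {"tx": 0.0073,"ty": 0,"tz": 0.0176,"turn": 0,"fingers": 0.0}
    - {"tx": 0.0088,"ty": 0.0002,"tz": 0.0169,"turn": 0,"fingers": 0.0}
    - {"tx": 0.0102,"ty": 0.0002,"tz": 0.016,"turn": 0,"fingers": 0.0}
    - {"tx": 0.0116,"ty": 0.0002,"tz": 0.0151,"turn": 0,"fingers": 0.0}
    - {"tx": 0.0128,"ty": 0.0002,"tz": 0.014,"turn": 0,"fingers": 0.0}
    - {"tx": 0.014,"ty": 0.0002,"tz": 0.0128,"turn": 0,"fingers": 0.0}
    - {"tx": 0,"ty": 0,"tz": 0,"turn": 0,"fingers": 0.0}

```text
time_s: 10.38
position: [0.4897, 0.1804, 0.202]
ee_rot: [0.699, 0.715, 0.001, 0.0]
force: [2.4, -1.0, -1.2]
finger_gap: 0.0092
gripper_force: 20.0
```

Request:
arm_command:
  plan:
    - {"tx": 0.0151,"ty": 0.0002,"tz": 0.0116,"turn": 0,"fingers": 0.0}
    - {"tx": 0.016,"ty": 0.0003,"tz": 0.0102,"turn": 0,"fingers": 0.0}
    - {"tx": 0.0169,"ty": 0.0003,"tz": 0.0088,"turn": 0,"fingers": 0.0}
    - {"tx": 0.0176,"ty": 0.0003,"tz": 0.0073,"turn": 0,"fingers": 0.0}
    - {"tx": 0.0181,"ty": 0.0003,"tz": 0.0057,"turn": 0,"fingers": 0.0}
    - {"tx": 0.0186,"ty": 0.0003,"tz": 0.0041,"turn": 0,"fingers": 0.0}
    - {"tx": 0.0189,"ty": 0.0003,"tz": 0.0025,"turn": 0,"fingers": 0.0}
    - {"tx": 0.019,"ty": 0.0003,"tz": 0.0008,"turn": 0,"fingers": 0.0}
    - {"tx": 0.019,"ty": 0.0003,"tz": -0.0008,"turn": 0,"fingers": 0.0}
    - {"tx": 0.0189,"ty": 0.0003,"tz": -0.0025,"turn": 0,"fingers": 0.0}
    - {"tx": 0,"ty": 0,"tz": 0,"turn": 0,"fingers": 0.0}
    - {"tx": 0,"ty": 0,"tz": 0,"turn": 0,"fingers": 0.0}

```text
time_s: 11.88
position: [0.6668, 0.1833, 0.2491]
ee_rot: [0.699, 0.715, -0.0, -0.0]
force: [1.5, -0.8, -1.0]
finger_gap: 0.009
gripper_force: 20.0
```

```bash
cat > hd.py <<'E'
from h import *
for n in ("side","top"):
    s=snap(n);W=cloud(s)
    hsv=cv2.cvtColor(s["image"],cv2.COLOR_RGB2HSV);H,S,V=[hsv[...,i].astype(int) for i in range(3)]
    m=(H>3)&(H<20)&(S>120)&(W[...,2]>.08)&(W[...,0]>.35)&(W[...,0]<.8)&(W[...,1]>.05)&(W[...,1]<.35)
    print(n,m.sum(),np.nanmedian(W[m],0) if m.sum() else None, np.nanpercentile(W[m],[5,95],axis=0).round(3).tolist() if m.sum() else None)
    save(s,n+"_hd")
E
python3 hd.py
```

```text
side 260 [0.66466622 0.20078034 0.33431577] [[0.628, 0.169, 0.262], [0.706, 0.232, 0.347]]
top 125 [0.66569463 0.14805228 0.26719972] [[0.662, 0.134, 0.263], [0.703, 0.217, 0.508]]
```

View pics/side_hd.png

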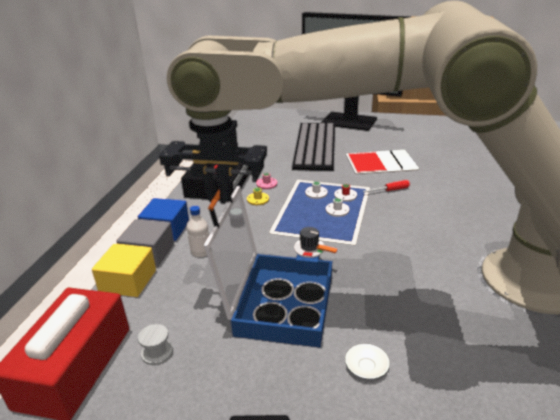

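The cover is up near 100°, with the handle at (215,205) in the gripper and the empty seats visible around (290,303). I'll release it and retreat.

Request:
arm_command:
  plan:
    - {"tx": 0,"ty": 0,"tz": 0,"turn": 0,"fingers": 0.026}
    - {"tx": 0,"ty": 0,"tz": 0,"turn": 0,"fingers": 0.026}
    - {"tx": 0,"ty": 0,"tz": 0,"turn": 0,"fingers": 0.026}
    - {"tx": 0,"ty": 0,"tz": 0.02,"turn": 0,"fingers": 0.026}
    - {"tx": 0,"ty": 0,"tz": 0.02,"turn": 0,"fingers": 0.026}
    - {"tx": 0,"ty": 0,"tz": 0.02,"turn": 0,"fingers": 0.026}
    - {"tx": 0,"ty": 0,"tz": 0,"turn": 0,"fingers": 0.026}
    - {"tx": 0,"ty": 0,"tz": 0,"turn": 0,"fingers": 0.026}

```text
time_s: 12.98
position: [0.667, 0.1833, 0.3083]
ee_rot: [0.699, 0.715, -0.001, -0.001]
force: [-0.4, -1.0, -0.2]
finger_gap: 0.0261
gripper_force: 0.0
```

Request:
arm_command:
  plan:
    - {"tx": -0.0195,"ty": -0.0407,"tz": 0,"turn": -9,"fingers": 0.05}
    - {"tx": -0.0195,"ty": -0.0407,"tz": 0,"turn": -9,"fingers": 0.05}
    - {"tx": -0.0195,"ty": -0.0407,"tz": 0,"turn": -9,"fingers": 0.05}
    - {"tx": -0.0195,"ty": -0.0407,"tz": 0,"turn": -9,"fingers": 0.05}
    - {"tx": -0.0195,"ty": -0.0407,"tz": 0,"turn": -9,"fingers": 0.05}
    - {"tx": -0.0195,"ty": -0.0407,"tz": 0,"turn": -9,"fingers": 0.05}
    - {"tx": -0.0195,"ty": -0.0407,"tz": 0,"turn": -9,"fingers": 0.05}
    - {"tx": -0.0195,"ty": -0.0407,"tz": 0,"turn": -9,"fingers": 0.05}
    - {"tx": -0.0195,"ty": -0.0407,"tz": 0,"turn": -9,"fingers": 0.05}
    - {"tx": -0.0195,"ty": -0.0407,"tz": 0,"turn": -9,"fingers": 0.05}
    - {"tx": 0,"ty": 0,"tz": 0,"turn": 0,"fingers": 0.05}
    - {"tx": 0,"ty": 0,"tz": 0,"turn": 0,"fingers": 0.05}

```text
time_s: 14.48
position: [0.4722, -0.223, 0.3089]
ee_rot: [1.0, 0.012, -0.0, -0.0]
force: [-0.4, 0.1, 0.0]
finger_gap: 0.0498
gripper_force: 0.0
```

```bash
cat > cells.py <<'E'
from m import *
H,S,V=[hsv[...,i].astype(int) for i in range(3)]
save(s,"top_now",scale=1.4)
for nm,t in (("top",s),("side",snap("side"))):
    h=cv2.cvtColor(t["image"],cv2.COLOR_RGB2HSV);a,b,c_=[h[...,i].astype(int) for i in range(3)]
    for c in comps((a>40)&(a<85)&(b>40),(100,150,470,345),10):
        M=cv2.moments(c);u,v=M['m10']/M['m00'],M['m01']/M['m00']
        print(nm,"green",round(u),round(v),cv2.contourArea(c),ray(t,u,v,.036).round(4))
    if nm=="side": # raised handle, pads
        W=cloud(t); m=(a>3)&(a<20)&(b>120)&(W[...,2]>.2)&(W[...,1]>.1)&(W[...,1]<.26)&(W[...,0]>.5); print("handle",m.sum(),np.nanmedian(W[m],0).round(4))
for c in comps(V<45,(110,190,245,300),150):
    el=cv2.fitEllipse(c);print("pad",np.round(el,1) if 0 else (el[0],el[1]),ray(s,*el[0],.006).round(4))
E
python3 cells.py
```

```text
top green 423 242 51.0 [ 0.5459 -0.3127  0.036 ]
top green 436 164 42.5 [ 0.7082 -0.3477  0.036 ]
top green 388 164 48.0 [ 0.7119 -0.2472  0.036 ]
side green 337 200 16.5 [ 0.4733 -0.2247  0.036 ]
handle 174 [0.6645 0.1866 0.266 ]
pad ((169.8843536376953, 271.0758972167969), (25.359386444091797, 26.370439529418945)) [0.4927 0.2198 0.006 ]
pad ((207.13821411132812, 269.9715881347656), (25.616188049316406, 25.849512100219727)) [0.4939 0.1399 0.006 ]
pad ((169.6395721435547, 236.8572540283203), (25.121976852416992, 25.75321388244629)) [0.5658 0.221  0.006 ]
pad ((206.7509002685547, 235.5771942138672), (25.088661193847656, 25.714874267578125)) [0.5674 0.1409 0.006 ]
```

View pics/top_now.png

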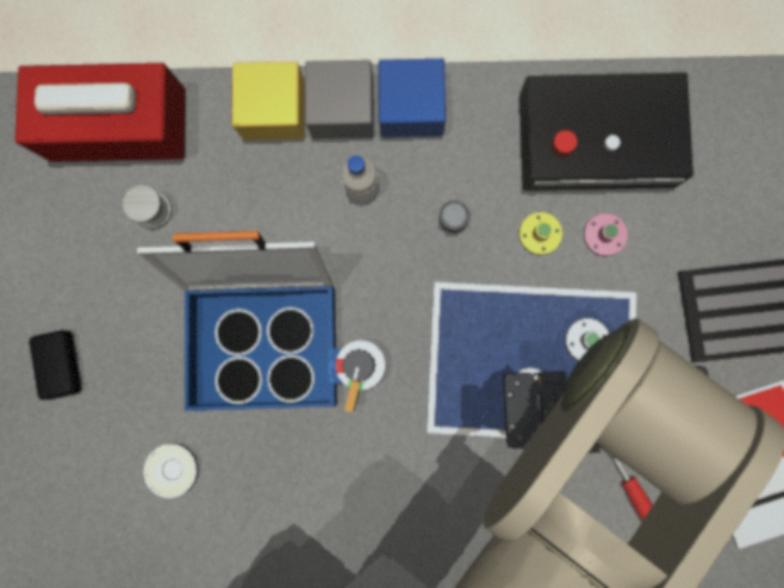

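The case is open: seats in the picture at (238,380), (238,332), (290,332) and (291,379), with the raised handle at (217,237). Neither cell has moved, so I'll grasp cell B.

Request:
arm_command:
  plan:
    - {"tx": 0,"ty": -0.001,"tz": -0.05,"turn": 0,"fingers": 0.05}
    - {"tx": 0,"ty": 0,"tz": -0.05,"turn": 0,"fingers": 0.05}
    - {"tx": 0,"ty": 0,"tz": -0.05,"turn": 0,"fingers": 0.05}
    - {"tx": 0,"ty": 0,"tz": -0.05,"turn": 0,"fingers": 0.05}
    - {"tx": 0,"ty": 0,"tz": -0.04,"turn": 0,"fingers": 0.05}
    - {"tx": 0,"ty": 0,"tz": -0.03,"turn": 0,"fingers": 0.05}
    - {"tx": 0,"ty": 0,"tz": -0.025,"turn": 0,"fingers": 0.05}
    - {"tx": 0,"ty": 0,"tz": 0,"turn": 0,"fingers": 0.05}
    - {"tx": 0,"ty": 0,"tz": 0,"turn": 0,"fingers": 0.0}
    - {"tx": 0,"ty": 0,"tz": 0,"turn": 0,"fingers": 0.0}
    - {"tx": 0,"ty": 0,"tz": 0,"turn": 0,"fingers": 0.0}
    - {"tx": 0,"ty": 0,"tz": 0,"turn": 0,"fingers": 0.0}
  squeeze: 30

```text
time_s: 16.08
position: [0.4725, -0.2248, 0.0153]
ee_rot: [1.0, 0.011, 0.001, 0.0]
force: [0.3, 2.7, 5.6]
finger_gap: 0.0252
gripper_force: 30.0
```

Request:
arm_command:
  plan:
    - {"tx": 0,"ty": 0,"tz": 0.02,"turn": 0,"fingers": 0.0}
    - {"tx": 0,"ty": 0,"tz": 0.05,"turn": 0,"fingers": 0.0}
    - {"tx": 0,"ty": 0,"tz": 0.05,"turn": 0,"fingers": 0.0}
    - {"tx": 0,"ty": 0,"tz": 0.03,"turn": 0,"fingers": 0.0}
    - {"tx": 0.002,"ty": 0.0446,"tz": 0,"turn": 0,"fingers": 0.0}
    - {"tx": 0.002,"ty": 0.04,"tz": 0,"turn": 0,"fingers": 0.0}
    - {"tx": 0.002,"ty": 0.04,"tz": 0,"turn": 0,"fingers": 0.0}
    - {"tx": 0.002,"ty": 0.04,"tz": 0,"turn": 0,"fingers": 0.0}
    - {"tx": 0.002,"ty": 0.04,"tz": 0,"turn": 0,"fingers": 0.0}
    - {"tx": 0.002,"ty": 0.04,"tz": 0,"turn": 0,"fingers": 0.0}
    - {"tx": 0.002,"ty": 0.04,"tz": 0,"turn": 0,"fingers": 0.0}
    - {"tx": 0.002,"ty": 0.04,"tz": 0,"turn": 0,"fingers": 0.0}
    - {"tx": 0.002,"ty": 0.04,"tz": 0,"turn": 0,"fingers": 0.0}
    - {"tx": 0.002,"ty": 0.04,"tz": 0,"turn": 0,"fingers": 0.0}
    - {"tx": 0,"ty": 0.04,"tz": 0,"turn": 0,"fingers": 0.0}
    - {"tx": 0,"ty": 0,"tz": 0,"turn": 0,"fingers": 0.0}
    - {"tx": 0,"ty": 0,"tz": 0,"turn": 0,"fingers": 0.0}
  squeeze: 40

```text
time_s: 18.2
position: [0.492, 0.2194, 0.1643]
ee_rot: [1.0, 0.011, -0.0, 0.0]
force: [-0.3, -0.9, -0.8]
finger_gap: 0.0253
gripper_force: 40.0
```

```bash
python3 - <<'E'
from h import *
s=snap("side"); save(s,"hold",(210,170,370,350),3.3)
E
```

```text
(no output)
```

View pics/hold.png

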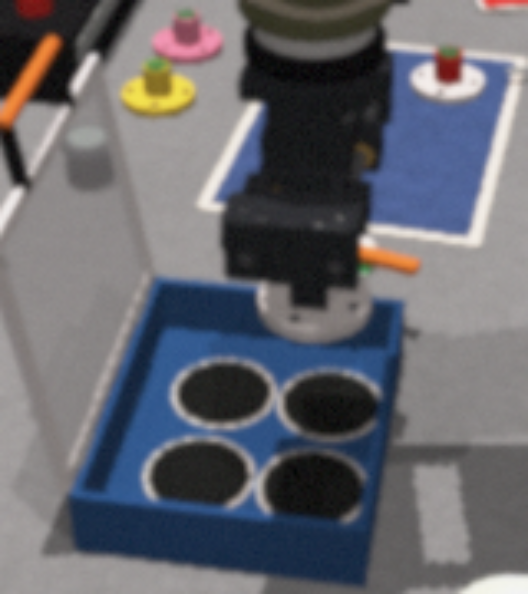

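Cell B hangs upright in the grip at crop (315,310). I'll lower it to seat 0.

Request:
arm_command:
  plan:
    - {"tx": 0.0005,"ty": 0.0005,"tz": -0.04,"turn": 0,"fingers": 0.0}
    - {"tx": 0,"ty": 0,"tz": -0.04,"turn": 0,"fingers": 0.0}
    - {"tx": 0,"ty": 0,"tz": -0.03,"turn": 0,"fingers": 0.0}
    - {"tx": 0,"ty": 0,"tz": -0.02,"turn": 0,"fingers": 0.0}
    - {"tx": 0,"ty": 0,"tz": -0.012,"turn": 0,"fingers": 0.0}
    - {"tx": 0,"ty": 0,"tz": 0,"turn": 0,"fingers": 0.0}
    - {"tx": 0,"ty": 0,"tz": 0,"turn": 0,"fingers": 0.0}
    - {"tx": 0,"ty": 0,"tz": 0,"turn": 0,"fingers": 0.0}

```text
time_s: 19.25
position: [0.493, 0.2204, 0.0231]
ee_rot: [1.0, 0.011, 0.001, -0.0]
force: [-0.6, -0.2, -0.6]
finger_gap: 0.0251
gripper_force: 40.0
```

Request:
arm_command:
  plan:
    - {"tx": 0,"ty": 0,"tz": -0.0015,"turn": 0,"fingers": 0.0}
    - {"tx": 0,"ty": 0,"tz": 0,"turn": 0,"fingers": 0.05}
    - {"tx": 0,"ty": 0,"tz": 0,"turn": 0,"fingers": 0.05}
    - {"tx": 0,"ty": 0,"tz": 0,"turn": 0,"fingers": 0.05}
    - {"tx": 0,"ty": 0,"tz": 0.03,"turn": 0,"fingers": 0.05}
    - {"tx": 0,"ty": 0,"tz": 0.05,"turn": 0,"fingers": 0.05}
    - {"tx": 0,"ty": 0,"tz": 0.06,"turn": 0,"fingers": 0.05}
    - {"tx": 0.005,"ty": -0.05,"tz": 0,"turn": 0,"fingers": 0.05}
    - {"tx": 0.005,"ty": -0.05,"tz": 0,"turn": 0,"fingers": 0.05}
    - {"tx": 0.005,"ty": -0.05,"tz": 0,"turn": 0,"fingers": 0.05}
    - {"tx": 0.005,"ty": -0.05,"tz": 0,"turn": 0,"fingers": 0.05}
    - {"tx": 0.005,"ty": -0.05,"tz": 0,"turn": 0,"fingers": 0.05}
    - {"tx": 0.005,"ty": -0.05,"tz": 0,"turn": 0,"fingers": 0.05}
    - {"tx": 0.005,"ty": -0.05,"tz": 0,"turn": 0,"fingers": 0.05}
    - {"tx": 0.005,"ty": -0.05,"tz": 0,"turn": 0,"fingers": 0.05}
    - {"tx": 0,"ty": 0,"tz": 0,"turn": 0,"fingers": 0.05}

```text
time_s: 21.25
position: [0.5325, -0.1823, 0.1607]
ee_rot: [1.0, 0.009, 0.0, 0.0]
force: [-0.1, 0.0, -0.1]
finger_gap: 0.0501
gripper_force: 0.0
```

```bash
python3 cells.py
```

```text
top green 166 272 53.0 [0.4918 0.2205 0.036 ]
top green 436 164 44.0 [ 0.708  -0.3475  0.036 ]
top green 388 164 45.5 [ 0.7118 -0.2471  0.036 ]
side green 304 304 40.0 [0.4937 0.2117 0.036 ]
handle 175 [0.6644 0.1853 0.2663]
pad ((207.1394500732422, 269.9778747558594), (25.765274047851562, 26.268070220947266)) [0.4939 0.1399 0.006 ]
pad ((169.55335998535156, 236.9678955078125), (25.19049072265625, 26.054271697998047)) [0.5655 0.2212 0.006 ]
pad ((206.65447998046875, 235.60162353515625), (25.340566635131836, 25.757795333862305)) [0.5673 0.1411 0.006 ]
```

View pics/top_now.png

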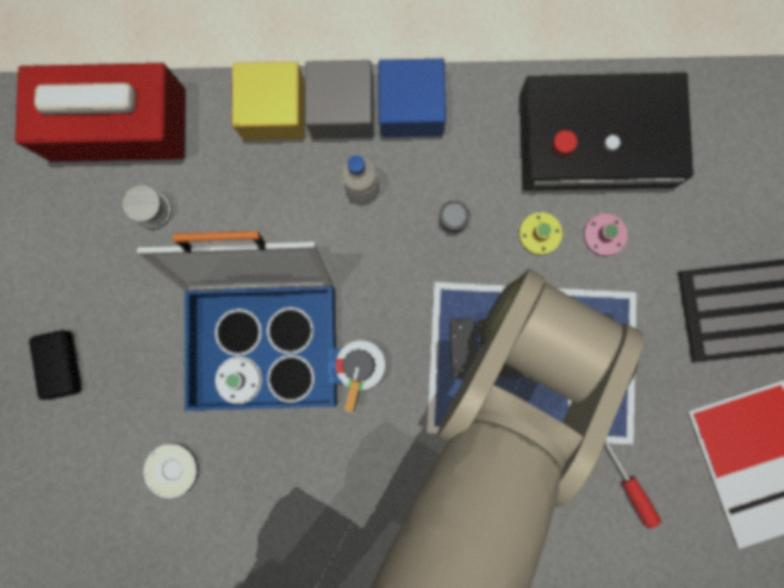

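Cell B stands centred on seat 0 at (238,380), but the wrist hides cell A. I'll hover high above its last position and check with the side camera.

Request:
arm_command:
  plan:
    - {"tx": 0,"ty": 0,"tz": 0.06,"turn": 0,"fingers": 0.05}
    - {"tx": 0,"ty": 0,"tz": 0.06,"turn": 0,"fingers": 0.05}
    - {"tx": 0.004,"ty": -0.043,"tz": 0.02,"turn": 0,"fingers": 0.05}
    - {"tx": 0.004,"ty": -0.043,"tz": 0,"turn": 0,"fingers": 0.05}
    - {"tx": 0.005,"ty": -0.0445,"tz": 0,"turn": 0,"fingers": 0.05}
    - {"tx": 0,"ty": 0,"tz": 0,"turn": 0,"fingers": 0.05}
    - {"tx": 0,"ty": 0,"tz": 0,"turn": 0,"fingers": 0.05}

```text
time_s: 22.22
position: [0.546, -0.3085, 0.301]
ee_rot: [1.0, 0.012, -0.0, -0.0]
force: [-0.3, -0.1, 0.4]
finger_gap: 0.0501
gripper_force: 0.0
```

```bash
python3 cells.py; python3 - <<'E'
from h import *
s=snap("side"); save(s,"side3",(260,120,420,260),4)
hsv=cv2.cvtColor(s["image"],cv2.COLOR_RGB2HSV);H,S,V=[hsv[...,i].astype(int) for i in range(3)]
m=((S<60)&(V>130)).astype(np.uint8);m[:180]=0;m[225:]=0;m[:,:290]=0;m[:,390:]=0
for c in cv2.findContours(m,cv2.RETR_EXTERNAL,cv2.CHAIN_APPROX_NONE)[0]:
    if cv2.contourArea(c)>30: x,y,w,h=cv2.boundingRect(c);print(x,y,w,h,ray(s,x+w/2-.5,y+h-.5-12*.0,.009).round(4))
E
```

```text
top green 166 272 52.0 [0.492  0.2205 0.036 ]
top green 421 242 27.0 [ 0.5459 -0.309   0.036 ]
top green 436 164 42.5 [ 0.7082 -0.3477  0.036 ]
top green 388 164 48.5 [ 0.7115 -0.2471  0.036 ]
side green 304 304 36.0 [0.4935 0.2118 0.036 ]
handle 175 [0.6647 0.1851 0.266 ]
pad ((207.10122680664062, 269.8942565917969), (25.22395133972168, 25.793243408203125)) [0.4941 0.14   0.006 ]
pad ((169.5828857421875, 236.8437042236328), (25.06165885925293, 25.652189254760742)) [0.5658 0.2212 0.006 ]
pad ((206.71458435058594, 235.64895629882812), (24.966882705688477, 25.450881958007812)) [0.5672 0.141  0.006 ]
305 186 12 11 [ 0.5568 -0.2761  0.009 ]
290 180 100 38 [ 0.4602 -0.1743  0.009 ]
```

View pics/side3.png

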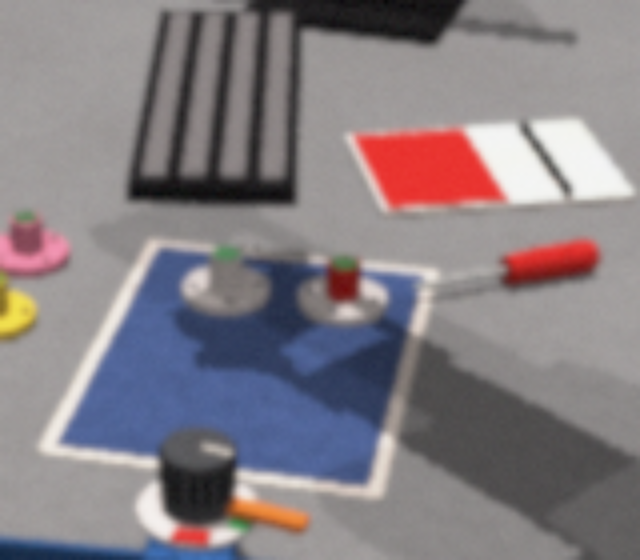

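Cell A is in its original place at crop (227,290), with the reject at (343,290). I'll grasp cell A.

Request:
arm_command:
  plan:
    - {"tx": 0,"ty": -0.0045,"tz": -0.05,"turn": 0,"fingers": 0.05}
    - {"tx": 0,"ty": 0,"tz": -0.05,"turn": 0,"fingers": 0.05}
    - {"tx": 0,"ty": 0,"tz": -0.05,"turn": 0,"fingers": 0.05}
    - {"tx": 0,"ty": 0,"tz": -0.05,"turn": 0,"fingers": 0.05}
    - {"tx": 0,"ty": 0,"tz": -0.04,"turn": 0,"fingers": 0.05}
    - {"tx": 0,"ty": 0,"tz": -0.025,"turn": 0,"fingers": 0.05}
    - {"tx": 0,"ty": 0,"tz": -0.022,"turn": 0,"fingers": 0.05}
    - {"tx": 0,"ty": 0,"tz": 0,"turn": 0,"fingers": 0.05}
    - {"tx": 0,"ty": 0,"tz": 0,"turn": 0,"fingers": 0.0}
    - {"tx": 0,"ty": 0,"tz": 0,"turn": 0,"fingers": 0.0}
    - {"tx": 0,"ty": 0,"tz": 0,"turn": 0,"fingers": 0.0}
    - {"tx": 0,"ty": 0,"tz": 0,"turn": 0,"fingers": 0.0}
  squeeze: 40

```text
time_s: 23.88
position: [0.546, -0.3147, 0.0149]
ee_rot: [1.0, 0.011, 0.0, 0.0]
force: [-0.4, 3.3, 6.0]
finger_gap: 0.0253
gripper_force: 40.0
```

Request:
arm_command:
  plan:
    - {"tx": 0,"ty": 0,"tz": 0.02,"turn": 0,"fingers": 0.0}
    - {"tx": 0,"ty": 0,"tz": 0.05,"turn": 0,"fingers": 0.0}
    - {"tx": 0,"ty": 0,"tz": 0.05,"turn": 0,"fingers": 0.0}
    - {"tx": 0,"ty": 0,"tz": 0.03,"turn": 0,"fingers": 0.0}
    - {"tx": 0,"ty": 0.0457,"tz": 0,"turn": 0,"fingers": 0.0}
    - {"tx": 0,"ty": 0.045,"tz": 0,"turn": 0,"fingers": 0.0}
    - {"tx": 0,"ty": 0.045,"tz": 0,"turn": 0,"fingers": 0.0}
    - {"tx": 0,"ty": 0.045,"tz": 0,"turn": 0,"fingers": 0.0}
    - {"tx": 0,"ty": 0.045,"tz": 0,"turn": 0,"fingers": 0.0}
    - {"tx": 0,"ty": 0.045,"tz": 0,"turn": 0,"fingers": 0.0}
    - {"tx": 0,"ty": 0.045,"tz": 0,"turn": 0,"fingers": 0.0}
    - {"tx": 0,"ty": 0.045,"tz": 0,"turn": 0,"fingers": 0.0}
    - {"tx": 0.005,"ty": 0.045,"tz": 0,"turn": 0,"fingers": 0.0}
    - {"tx": 0.005,"ty": 0.045,"tz": 0,"turn": 0,"fingers": 0.0}
    - {"tx": 0.005,"ty": 0.045,"tz": 0,"turn": 0,"fingers": 0.0}
    - {"tx": 0.005,"ty": 0.04,"tz": 0,"turn": 0,"fingers": 0.0}
    - {"tx": 0,"ty": 0,"tz": 0,"turn": 0,"fingers": 0.0}
    - {"tx": 0,"ty": 0,"tz": 0,"turn": 0,"fingers": 0.0}

```text
time_s: 26.12
position: [0.5656, 0.2205, 0.1645]
ee_rot: [1.0, 0.011, 0.0, 0.0]
force: [0.2, -0.2, -1.4]
finger_gap: 0.0249
gripper_force: 40.0
```

```bash
python3 - <<'E'
from h import *
s=snap("side"); save(s,"hold2",(200,150,370,350),3)
E
```

```text
(no output)
```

View pics/hold2.png

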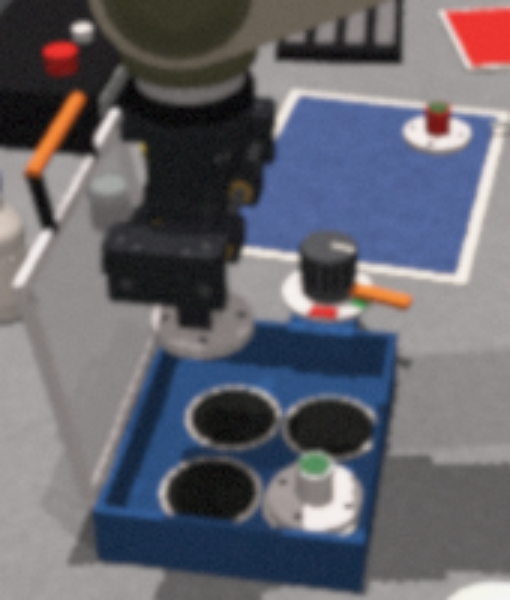

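Cell A hangs upright at crop (205,325), clear of the cover. I'll lower it in two stages and watch the force.

Request:
arm_command:
  plan:
    - {"tx": 0.0003,"ty": 0.0005,"tz": -0.03,"turn": 0,"fingers": 0.0}
    - {"tx": 0,"ty": 0,"tz": -0.03,"turn": 0,"fingers": 0.0}
    - {"tx": 0,"ty": 0,"tz": -0.03,"turn": 0,"fingers": 0.0}
    - {"tx": 0,"ty": 0,"tz": 0,"turn": 0,"fingers": 0.0}

```text
time_s: 26.68
position: [0.5651, 0.2203, 0.0725]
ee_rot: [1.0, 0.011, -0.002, 0.0]
force: [-0.1, -0.1, -1.2]
finger_gap: 0.0247
gripper_force: 40.0
```

Request:
arm_command:
  plan:
    - {"tx": 0,"ty": 0,"tz": -0.02,"turn": 0,"fingers": 0.0}
    - {"tx": 0,"ty": 0,"tz": -0.02,"turn": 0,"fingers": 0.0}
    - {"tx": 0,"ty": 0,"tz": -0.0125,"turn": 0,"fingers": 0.0}
    - {"tx": 0,"ty": 0,"tz": 0,"turn": 0,"fingers": 0.0}
    - {"tx": 0,"ty": 0,"tz": 0,"turn": 0,"fingers": 0.0}

```text
time_s: 27.3
position: [0.5665, 0.2216, 0.0225]
ee_rot: [1.0, 0.011, 0.001, -0.0]
force: [0.4, -0.6, -1.1]
finger_gap: 0.0245
gripper_force: 40.0
```

Request:
arm_command:
  plan:
    - {"tx": 0,"ty": 0,"tz": -0.0015,"turn": 0,"fingers": 0.0}
    - {"tx": 0,"ty": 0,"tz": 0,"turn": 0,"fingers": 0.05}
    - {"tx": 0,"ty": 0,"tz": 0,"turn": 0,"fingers": 0.05}
    - {"tx": 0,"ty": 0,"tz": 0,"turn": 0,"fingers": 0.05}
    - {"tx": 0,"ty": 0,"tz": 0.03,"turn": 0,"fingers": 0.05}
    - {"tx": 0,"ty": 0,"tz": 0.05,"turn": 0,"fingers": 0.05}
    - {"tx": 0,"ty": 0,"tz": 0.06,"turn": 0,"fingers": 0.05}
    - {"tx": -0.02,"ty": -0.03,"tz": 0.05,"turn": 0,"fingers": 0.05}
    - {"tx": -0.02,"ty": -0.04,"tz": 0.04,"turn": 10,"fingers": 0.03}
    - {"tx": -0.02,"ty": -0.04,"tz": 0.02,"turn": 10,"fingers": 0.026}
    - {"tx": -0.02,"ty": -0.04,"tz": 0.02,"turn": 10,"fingers": 0.026}
    - {"tx": -0.02,"ty": -0.05,"tz": 0.02,"turn": 10,"fingers": 0.026}
    - {"tx": 0,"ty": -0.04,"tz": 0,"turn": 10,"fingers": 0.026}
    - {"tx": 0,"ty": -0.04,"tz": 0,"turn": 10,"fingers": 0.026}
    - {"tx": 0,"ty": -0.04,"tz": 0,"turn": 10,"fingers": 0.026}
    - {"tx": 0,"ty": 0,"tz": 0,"turn": 10,"fingers": 0.026}
    - {"tx": 0,"ty": 0,"tz": 0,"turn": 10,"fingers": 0.026}
    - {"tx": 0,"ty": 0,"tz": 0,"turn": 0,"fingers": 0.026}

```text
time_s: 29.55
position: [0.4669, -0.0964, 0.3091]
ee_rot: [0.702, 0.712, -0.0, 0.0]
force: [-0.4, 0.3, 0.0]
finger_gap: 0.0259
gripper_force: 0.0
```

```bash
python3 cells.py
```

```text
top green 424 286 40.0 [ 0.457  -0.3112  0.036 ]
top green 166 272 53.0 [0.4918 0.2204 0.036 ]
top green 166 236 53.0 [0.5663 0.2215 0.036 ]
top green 436 164 43.5 [ 0.7082 -0.3475  0.036 ]
top green 388 164 47.5 [ 0.7117 -0.2474  0.036 ]
side green 304 304 38.0 [0.4935 0.2117 0.036 ]
side green 269 300 38.0 [0.5681 0.2127 0.036 ]
handle 175 [0.6644 0.1847 0.2662]
pad ((207.23602294921875, 269.9754333496094), (25.667953491210938, 26.24005126953125)) [0.4939 0.1397 0.006 ]
pad ((206.7183380126953, 235.598388671875), (25.239049911499023, 25.75376319885254)) [0.5673 0.141  0.006 ]
```

View pics/top_now.png

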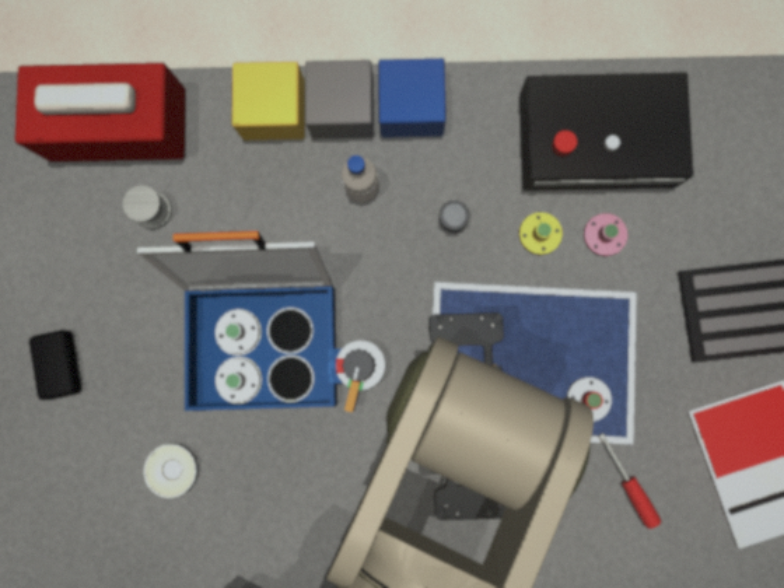

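Both cells sit centred, on seat 0 at (238,380) and seat 2 at (238,332). The reject stays on the mat at (590,399) and the cover is still at 100°. Next I'll go back to the handle.

Request:
arm_command:
  plan:
    - {"tx": 0.02,"ty": 0.028,"tz": 0,"turn": 0,"fingers": 0.026}
    - {"tx": 0.02,"ty": 0.028,"tz": 0,"turn": 0,"fingers": 0.026}
    - {"tx": 0.02,"ty": 0.028,"tz": 0,"turn": 0,"fingers": 0.026}
    - {"tx": 0.02,"ty": 0.028,"tz": 0,"turn": 0,"fingers": 0.026}
    - {"tx": 0.02,"ty": 0.028,"tz": 0,"turn": 0,"fingers": 0.026}
    - {"tx": 0.02,"ty": 0.028,"tz": 0,"turn": 0,"fingers": 0.026}
    - {"tx": 0.02,"ty": 0.028,"tz": 0,"turn": 0,"fingers": 0.026}
    - {"tx": 0.02,"ty": 0.028,"tz": 0,"turn": 0,"fingers": 0.026}
    - {"tx": 0.02,"ty": 0.028,"tz": 0,"turn": 0,"fingers": 0.026}
    - {"tx": 0.02,"ty": 0.0275,"tz": 0,"turn": 0,"fingers": 0.026}
    - {"tx": 0,"ty": 0,"tz": 0,"turn": 0,"fingers": 0.026}
    - {"tx": 0,"ty": 0,"tz": 0,"turn": 0,"fingers": 0.026}

```text
time_s: 31.15
position: [0.6668, 0.1828, 0.309]
ee_rot: [0.702, 0.712, -0.0, -0.0]
force: [-0.1, 0.2, 0.1]
finger_gap: 0.0264
gripper_force: 0.0
```

Request:
arm_command:
  plan:
    - {"tx": 0,"ty": 0,"tz": -0.02,"turn": 0,"fingers": 0.026}
    - {"tx": 0,"ty": 0,"tz": -0.02,"turn": 0,"fingers": 0.026}
    - {"tx": 0,"ty": 0,"tz": -0.02,"turn": 0,"fingers": 0.026}
    - {"tx": 0,"ty": 0,"tz": 0,"turn": 0,"fingers": 0.026}
    - {"tx": 0,"ty": 0,"tz": 0,"turn": 0,"fingers": 0.0}
    - {"tx": 0,"ty": 0,"tz": 0,"turn": 0,"fingers": 0.0}
    - {"tx": 0,"ty": 0,"tz": 0,"turn": 0,"fingers": 0.0}
    - {"tx": 0,"ty": 0,"tz": 0,"turn": 0,"fingers": 0.0}
  squeeze: 20

```text
time_s: 32.15
position: [0.6672, 0.183, 0.2503]
ee_rot: [0.702, 0.712, 0.001, 0.001]
force: [-0.7, -1.6, 5.4]
finger_gap: 0.0091
gripper_force: 20.0
```

Now I'll fold the cover down slowly along the same arc.

Request:
arm_command:
  plan:
    - {"tx": -0.0189,"ty": -0.0003,"tz": 0.0025,"turn": 0,"fingers": 0.0}
    - {"tx": -0.019,"ty": -0.0003,"tz": 0.0008,"turn": 0,"fingers": 0.0}
    - {"tx": -0.019,"ty": -0.0003,"tz": -0.0008,"turn": 0,"fingers": 0.0}
    - {"tx": -0.0189,"ty": -0.0003,"tz": -0.0025,"turn": 0,"fingers": 0.0}
    - {"tx": -0.0186,"ty": -0.0003,"tz": -0.0041,"turn": 0,"fingers": 0.0}
    - {"tx": -0.0181,"ty": -0.0003,"tz": -0.0057,"turn": 0,"fingers": 0.0}
    - {"tx": -0.0176,"ty": -0.0003,"tz": -0.0073,"turn": 0,"fingers": 0.0}
    - {"tx": -0.0169,"ty": -0.0003,"tz": -0.0088,"turn": 0,"fingers": 0.0}
    - {"tx": -0.016,"ty": -0.0003,"tz": -0.0102,"turn": 0,"fingers": 0.0}
    - {"tx": -0.0151,"ty": -0.0002,"tz": -0.0116,"turn": 0,"fingers": 0.0}
    - {"tx": 0,"ty": 0,"tz": 0,"turn": 0,"fingers": 0.0}

```text
time_s: 33.52
position: [0.488, 0.1805, 0.201]
ee_rot: [0.702, 0.712, -0.001, -0.001]
force: [-1.5, 1.5, -0.2]
finger_gap: 0.0089
gripper_force: 20.0
```

Request:
arm_command:
  plan:
    - {"tx": -0.014,"ty": -0.0002,"tz": -0.0128,"turn": 0,"fingers": 0.0}
    - {"tx": -0.0128,"ty": -0.0002,"tz": -0.014,"turn": 0,"fingers": 0.0}
    - {"tx": -0.0116,"ty": -0.0002,"tz": -0.0151,"turn": 0,"fingers": 0.0}
    - {"tx": -0.0102,"ty": -0.0002,"tz": -0.016,"turn": 0,"fingers": 0.0}
    - {"tx": -0.0088,"ty": -0.0002,"tz": -0.0169,"turn": 0,"fingers": 0.0}
    - {"tx": -0.0073,"ty": 0,"tz": -0.0176,"turn": 0,"fingers": 0.0}
    - {"tx": -0.0057,"ty": 0,"tz": -0.0181,"turn": 0,"fingers": 0.0}
    - {"tx": -0.0041,"ty": 0,"tz": -0.0186,"turn": 0,"fingers": 0.0}
    - {"tx": 0,"ty": 0,"tz": 0,"turn": 0,"fingers": 0.0}

```text
time_s: 34.65
position: [0.4152, 0.1794, 0.0719]
ee_rot: [0.702, 0.712, 0.0, 0.0]
force: [1.7, 1.2, -2.6]
finger_gap: 0.0092
gripper_force: 20.0
```

Request:
arm_command:
  plan:
    - {"tx": -0.0022,"ty": 0,"tz": -0.015,"turn": 0,"fingers": 0.0}
    - {"tx": -0.0012,"ty": 0,"tz": -0.015,"turn": 0,"fingers": 0.0}
    - {"tx": 0,"ty": 0,"tz": -0.006,"turn": 0,"fingers": 0.0}
    - {"tx": 0,"ty": 0,"tz": -0.003,"turn": 0,"fingers": 0.0}
    - {"tx": 0,"ty": 0,"tz": 0,"turn": 0,"fingers": 0.0}
    - {"tx": 0,"ty": 0,"tz": 0,"turn": 0,"fingers": 0.0}

```text
time_s: 35.4
position: [0.4119, 0.1794, 0.0348]
ee_rot: [0.702, 0.712, 0.001, 0.001]
force: [-1.9, 0.3, 13.7]
finger_gap: 0.0088
gripper_force: 20.0
```

Request:
arm_command:
  plan:
    - {"tx": 0,"ty": 0,"tz": 0,"turn": 0,"fingers": 0.024}
    - {"tx": 0,"ty": 0,"tz": 0,"turn": 0,"fingers": 0.024}
    - {"tx": 0,"ty": 0,"tz": 0,"turn": 0,"fingers": 0.024}
    - {"tx": 0,"ty": 0,"tz": 0.02,"turn": 0,"fingers": 0.024}
    - {"tx": 0,"ty": 0,"tz": 0.05,"turn": 0,"fingers": 0.024}
    - {"tx": 0,"ty": 0,"tz": 0.05,"turn": 0,"fingers": 0.03}
    - {"tx": 0,"ty": 0,"tz": 0.055,"turn": 0,"fingers": 0.06}
    - {"tx": 0.0255,"ty": -0.0375,"tz": 0,"turn": 0,"fingers": 0.07}
    - {"tx": 0.0255,"ty": -0.0375,"tz": 0,"turn": 0,"fingers": 0.07}
    - {"tx": 0.0255,"ty": -0.0375,"tz": 0,"turn": 0,"fingers": 0.07}
    - {"tx": 0.025,"ty": -0.0373,"tz": 0,"turn": 0,"fingers": 0.07}
    - {"tx": 0,"ty": 0,"tz": 0,"turn": 0,"fingers": 0.07}
    - {"tx": 0,"ty": 0,"tz": 0,"turn": 0,"fingers": 0.07}

```text
time_s: 37.02
position: [0.5119, 0.03, 0.208]
ee_rot: [0.702, 0.712, -0.0, -0.0]
force: [0.4, -0.4, -0.1]
finger_gap: 0.0701
gripper_force: 0.0
```

```bash
python3 - <<'E'
from h import *
s=snap("side");W=cloud(s)
hsv=cv2.cvtColor(s["image"],cv2.COLOR_RGB2HSV);H,S,V=[hsv[...,i].astype(int) for i in range(3)]
m=((H>3)&(H<20)&(S>120)).astype(np.uint8);m[:200]=0;m[:,400:]=0;m[:,:220]=0
for c in cv2.findContours(m,cv2.RETR_EXTERNAL,cv2.CHAIN_APPROX_NONE)[0]:
    if cv2.contourArea(c)>15:
        r=cv2.minAreaRect(c);k=np.zeros(m.shape,np.uint8);cv2.drawContours(k,[c],-1,1,-1);print(r,np.nanmedian(W[k>0],0).round(4))
E
```

```text
((346.18792724609375, 293.4129943847656), (5.646255970001221, 35.22695541381836), 6.115502834320068) [0.4113 0.1778 0.0535]
((325.90765380859375, 248.3384552001953), (20.347742080688477, 4.911524295806885), 15.255120277404785) [0.4712 0.0439 0.0601]
```

The cover is shut, since the handle is back at its starting pixel. Now I'll lock the collar.

Request:
arm_command:
  plan:
    - {"tx": 0.001,"ty": 0,"tz": -0.04,"turn": 0,"fingers": 0.07}
    - {"tx": 0,"ty": 0,"tz": -0.04,"turn": 0,"fingers": 0.07}
    - {"tx": 0,"ty": 0,"tz": -0.03,"turn": 0,"fingers": 0.07}
    - {"tx": 0,"ty": 0,"tz": -0.03,"turn": 0,"fingers": 0.07}
    - {"tx": 0,"ty": 0,"tz": 0,"turn": 0,"fingers": 0.07}
    - {"tx": 0,"ty": 0,"tz": 0,"turn": 0,"fingers": 0.03}
    - {"tx": 0,"ty": 0,"tz": 0,"turn": 0,"fingers": 0.03}
    - {"tx": 0,"ty": 0,"tz": 0,"turn": 0,"fingers": 0.03}
    - {"tx": 0,"ty": 0,"tz": 0,"turn": 0,"fingers": 0.03}
    - {"tx": 0,"ty": 0,"tz": 0,"turn": 0,"fingers": 0.03}
  squeeze: 30

```text
time_s: 38.33
position: [0.5134, 0.0295, 0.0691]
ee_rot: [0.702, 0.712, 0.0, 0.0]
force: [-3.2, 1.1, 6.5]
finger_gap: 0.0433
gripper_force: 30.0
```

Request:
arm_command:
  plan:
    - {"tx": 0,"ty": 0,"tz": 0,"turn": -2,"fingers": 0.03}
    - {"tx": 0,"ty": 0,"tz": 0,"turn": -5,"fingers": 0.03}
    - {"tx": 0,"ty": 0,"tz": 0,"turn": -5,"fingers": 0.03}
    - {"tx": 0,"ty": 0,"tz": 0,"turn": -5,"fingers": 0.03}
    - {"tx": 0,"ty": 0,"tz": 0,"turn": -5,"fingers": 0.03}
    - {"tx": 0,"ty": 0,"tz": 0,"turn": -5,"fingers": 0.03}
    - {"tx": 0,"ty": 0,"tz": 0,"turn": -5,"fingers": 0.03}
    - {"tx": 0,"ty": 0,"tz": 0,"turn": -5,"fingers": 0.03}
    - {"tx": 0,"ty": 0,"tz": 0,"turn": -5,"fingers": 0.03}
    - {"tx": 0,"ty": 0,"tz": 0,"turn": -5,"fingers": 0.03}
    - {"tx": 0,"ty": 0,"tz": 0,"turn": -5,"fingers": 0.03}
    - {"tx": 0,"ty": 0,"tz": 0,"turn": -5,"fingers": 0.03}
    - {"tx": 0,"ty": 0,"tz": 0,"turn": -5,"fingers": 0.03}
    - {"tx": 0,"ty": 0,"tz": 0,"turn": -5,"fingers": 0.03}
    - {"tx": 0,"ty": 0,"tz": 0,"turn": -5,"fingers": 0.03}
    - {"tx": 0,"ty": 0,"tz": 0,"turn": -5,"fingers": 0.03}
    - {"tx": 0,"ty": 0,"tz": 0,"turn": 0,"fingers": 0.03}
    - {"tx": 0,"ty": 0,"tz": 0,"turn": 0,"fingers": 0.03}

```text
time_s: 40.58
position: [0.5119, 0.0308, 0.069]
ee_rot: [0.993, 0.121, -0.002, -0.001]
force: [-11.1, 7.9, 12.5]
finger_gap: 0.0433
gripper_force: 30.0
```

Request:
arm_command:
  plan:
    - {"tx": 0,"ty": 0,"tz": 0,"turn": 0,"fingers": 0.075}
    - {"tx": 0,"ty": 0,"tz": 0,"turn": 0,"fingers": 0.075}
    - {"tx": 0,"ty": 0,"tz": 0,"turn": 0,"fingers": 0.075}
    - {"tx": 0,"ty": 0,"tz": 0,"turn": 0,"fingers": 0.075}
    - {"tx": 0,"ty": 0,"tz": 0.03,"turn": 0,"fingers": 0.075}
    - {"tx": 0,"ty": 0,"tz": 0.05,"turn": 0,"fingers": 0.075}
    - {"tx": 0,"ty": 0,"tz": 0.05,"turn": 0,"fingers": 0.075}
    - {"tx": 0,"ty": 0,"tz": 0.04,"turn": 0,"fingers": 0.075}
    - {"tx": -0.02,"ty": -0.05,"tz": 0.02,"turn": 0,"fingers": 0.075}
    - {"tx": -0.02,"ty": -0.05,"tz": 0,"turn": 0,"fingers": 0.075}
    - {"tx": -0.02,"ty": -0.05,"tz": 0,"turn": 0,"fingers": 0.075}
    - {"tx": 0,"ty": -0.05,"tz": 0,"turn": 0,"fingers": 0.075}
    - {"tx": 0,"ty": -0.05,"tz": 0,"turn": 0,"fingers": 0.075}
    - {"tx": 0,"ty": 0,"tz": 0,"turn": 0,"fingers": 0.075}
    - {"tx": 0,"ty": 0,"tz": 0,"turn": 0,"fingers": 0.075}

```text
time_s: 42.45
position: [0.4534, -0.2201, 0.2582]
ee_rot: [0.993, 0.121, -0.0, -0.0]
force: [0.3, 0.5, 0.4]
finger_gap: 0.0749
gripper_force: 0.0
```

```bash
python3 - <<'E'
from h import *
s=snap("top"); save(s,"end",(110,190,300,330),4)
hsv=cv2.cvtColor(s["image"],cv2.COLOR_RGB2HSV);H,S,V=[hsv[...,i].astype(int) for i in range(3)]
m=((H>3)&(H<20)&(S>120)).astype(np.uint8);m[:200]=0;m[:,300:]=0;m[:,:100]=0
for c in cv2.findContours(m,cv2.RETR_EXTERNAL,cv2.CHAIN_APPROX_NONE)[0]:
    if cv2.contourArea(c)>15: print(cv2.minAreaRect(c))
E
```

```text
((184.49618530273438, 311.3929748535156), (4.818356037139893, 49.07585144042969), 87.95458984375)
((234.0, 261.0), (8.0, 20.0), 90.0)
```

View pics/end.png

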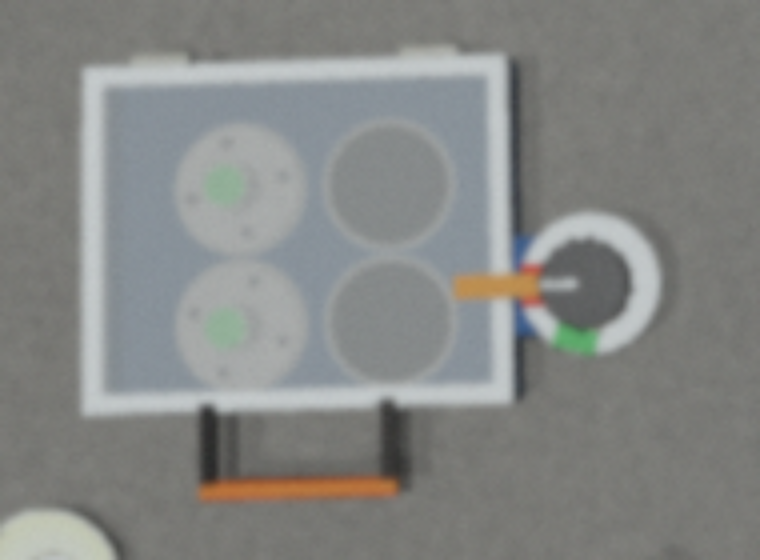

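The arm at crop (495,287) lies over the red mark and the cover edge. Both cells, at (238,187) and (240,325), sit on their seats under the shut cover, so I'll hand the job in.

```bash
python3 -c "
from station import job_done
print(job_done())"
```

```text
the job is handed in; nothing more can be done
None
```

Job handed in at about 42 s: both good cells found on the mat are centred on seats 0 and 2, the cover is shut, the collar is at its red mark and the rejected cell is still on the mat; the hand-in call returned no verdict.

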